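Unclip the rivet box and set its lid on the board

ROBOT

A 6-joint arm with a two-finger parallel gripper is mounted at the origin on the work surface. World frame = base frame: x ahead of the robot, y to its left, z up, the work surface at z = 0. Lengths are in m, angles in degrees, forces in N, time in s.
With the tool pointing down it reaches from about 0.25 to 0.725 m from the base axis. Payload 9.7 kg.
Tool frame: the origin (TCP) lies at the centre of the arm's flange, where the gripper is bolted on; the fingertips stand bot.tips_ahead ahead of it and the grasp point (between the pads) lies 155 mm ahead of it (bot.tips_ahead is the distance from the TCP to the fingertips, in m); z points along the fingers, y is the line along which they close (so a half turn about z gives the same grasp; the last joint's range is limited). The gripper opens to 85 mm and grips with 20 to 120 N. Pads are 22 mm wide; open, the fingers measure 114 mm over their backs; the gripper's body (76 mm by 85 mm) begins 54 mm behind the grasp point. The pads swing forward as they close: fully open they stand 13 mm farther back than shut.
Start: joints at [-75.287, 4.979, 10.078, 95.1, 0, 90], TCP at [0.14, -0.532, 0.405] pointing down, gripper open.
Joint ranges: [-179.16, 179.16], [-48.56, 103.87], [-65.8, 70.77], [-126.05, 130.52], [-82.76, 87.17], [-180, 180]. Speed limits (degrees/s): [127.2, 127.2, 147.25, 180, 180, 180].

INTERFACE

Orientations are given as [roll, pitch, yaw] about the fixed x, y, z axes, in that order (R = Rz(yaw) Ry(pitch) Rx(roll)).
In Python, from workcell import bot gives the robot as it stands.
- The arm moves only by the tool drive_tool, never from a script. Its argument "plan" is a list of rows, each an object of numbers: "dx", "dy", "dz": the shift along the tool's x, y, z in m; "roll": the turn about the tool's z in rad; "hand": the finger opening in m, from 0 to 0.0854. In form: [{"dx": .., "dy": .., "dz": .., "roll": .., "hand": ..}, ...]. A call has 1 to 20 rows; each row is the pose to reach, as a shift and turn from the pose commanded when the call began, along the tool's axes at that moment; what a row does not reach only later rows make up. A row lasts 1/12 s, in which the tool goes at most 41.7 mm and 7.16 degrees, less where a joint would pass 70% of its speed; a pose out of reach is approached as far as the arm can. A call with a gripper value outside its range is refused whole. The fingers move at their own pace and stop on an object; "force" is the grip in N (left out, the last holds). Time passes only in rows, so rows that repeat a pose let the fingers close. It gives the time, the measured TCP pose, the force and the opening at its end, in the units of the state.
- bot.get_obs(): the state, without advancing time (a new reading comes with each control period).
- bot.camera(name): name is "side" or "top" or "wrist"; returns a dict with "frame" (400x640x3 uint8, red, green, blue), "z_map" (400x640 float32, m along the optical axis (not along the pixel's ray), 0 where there is no reading), "mtx" (3x3 intrinsics, pixels), "k1" (the pictures are not rectified: a ray, as slopes to the right and down, at radius r is drawn at 1 + k1 r^2 times it, then the intrinsics apply), "R" (3x3) and "t" (3): a world point X has camera coordinates R X + t. Camera axes: x right, y down, z forward; pixel columns grow to the right and rows downward; lengths in m; the calibration is good to about 2 mm. A picture is of the moment at which its call begins.
- bot.job_done(): hands the job in, once; it reports no verdict.
The state is a dict: "time": time; "q": joint angles; "qd": joint speeds; "joint_efforts": joint torques, N m; "ee_pos": TCP position; "tcp_rot": TCP orientation; "wrist_force": force on the tool from outside, world axes, zero at the start; "torque": the same for the moment, N m; "opening": finger opening in m.
Only numpy, scipy, OpenCV 4.12 (cv2) and the standard library are available. Lean on these libraries where they do the work, as an engineer would, in place of code of your own. Each camera call takes 0.05 s, during which the arm holds its last target. There are 200 camera calls.

TASK

Open the long, low tinned-steel rivet box (the larger of the two clip-lidded tins): flip the sprung bale clips off both ends of its lid so that they snap fully open, and only then lift the lid by its knob. Set the lid down gently, flat and right way up, in the middle of the square dark wooden board, let go of it, and leave both clips open.

Things in the scene. Friction and masses are not known exactly. Their poses are not given: they have to be found in the camera images.
- lid: Lid of the fixed rivet box, steel, 0.25-0.47 kg. Origin: centre of underside, z up, long side along y; 70 mm above bench when shut. From origin up: plug 114x158 mm (x,y) to 10 mm, sits in the box with 4 mm play; plate 140x204 to 16; on it a central wooden knob, dia 20 to 26, then dia 30 to 50 mm. Box: 128x172x80 mm, same place and heading at start; a clip holds each y end of the lid.
- clip_a (a joint): Bale clip at the lid's +y end. 0 = shut, 1.9 rad = open stop, top swings outward and down. Hinge along lid x, 94 mm from lid centre, 46 mm above bench. Shut, its wires reach 113 mm out; an upright thumb tab 94 mm from lid centre, 34 mm wide, 3 thick, tops at 128 mm above bench. Push the tab outward (about 1 N): below about 0.3 rad it stays where left, beyond 0.6 it springs open by itself and stays.
- clip_b (a joint): The same clip mirrored, at the lid's opposite (-y) end: 0 = shut over the lid, 1.9 rad = fully open, outward (away from the lid's centre). Same sizes, hinge, tab, push force and spring as clip_a.
- board: Square dark wooden board, 220 x 220 x 16 mm, fixed flat on the bench, bare. Origin: centre of its underside, z up, so its top is 16 mm above the origin.
Mind the look-alikes: they are no part of the job. Leave any red look-alike of the lid alone.

How it is judged:
By the outcome, as a careful person would: the job done as asked, in the order asked, and still so for the second after the job is handed in, with the robot touching nothing.
It also fails if it takes over 64 s, if anything falls off the work surface, if the arm or the gripper's body presses on something with over 40 N, if the wrist force passes 120 N, or if a joint passes its speed limit or range.

## Working session

There is one attempt and no reset: what is moved stays moved. The work goes in short steps, Python scripts to look and compute and a tool call to move; the robot and the scene stay as the last step left them, time stands still between calls to the robot, and variables do not carry over. Pictures are saved under pics/ and viewed, on a budget of 10 in all, crops included, one or two more only if the job needs it, and the job is handed in when it is done.

Besides the shell and the picture viewer there is one more tool, called after ">>>" as a command line: name --argument value ..., lists and objects as JSON in quotes. drive_tool: Moves the arm, as the interface text tells. Its arguments: {"type":"object","properties":{"plan":{"type":"array","items":{"type":"object","properties":{"dx":{"type":"number"},"dy":{"type":"number"},"dz":{"type":"number"},"roll":{"type":"number"},"hand":{"type":"number"}}}},"force":{"type":"number"}},"required":["plan"]}

```bash
mkdir -p pics; cat > h.py <<'E'
import numpy as np, cv2
from workcell import bot
def shot(n,f):
    c=bot.camera(n); cv2.imwrite(f'pics/{f}.png',c['frame'][:,:,::-1]); np.savez(f'pics/{f}.npz',**c); return c
def load(f): return np.load(f'pics/{f}.npz')
def ray(c,u,v):
    K=c['mtx']; d=np.array([(u-K[0,2])/K[0,0],(v-K[1,2])/K[1,1]]); s=d.copy()
    for _ in range(20): s=d/(1+float(c['k1'])*(s@s))
    return np.array([*s,1.])
def pz(c,u,v,z):  # pixel on plane of height z
    R,t=c['R'],c['t']; o=-R.T@t; d=R.T@ray(c,u,v); return o+d*(z-o[2])/d[2]
def pd(c,u,v):  # pixel by depth
    return c['R'].T@(ray(c,u,v)*c['z_map'][int(round(v)),int(round(u))]-c['t'])
E
python3 - <<'E'
from h import *
print(bot.get_obs(), bot.tips_ahead)
a=shot('top','top0'); b=shot('side','side0')
cv2.imwrite('pics/both.png',cv2.resize(np.vstack([a['frame'],b['frame']])[:,:,::-1],(480,600)))
print(a['mtx'],a['k1'],-a['R'].T@a['t'],-b['R'].T@b['t'])
E
```

```text
{'time': 0.0, 'q': array([-7.52872287e+01,  5.01163394e+00,  1.00318379e+01,  9.50987211e+01,
       -1.46664047e-03,  8.99987912e+01]), 'qd': array([-0.06396328, -0.01764183,  0.07069649,  0.00946622,  0.00736397,
        0.0517124 ]), 'joint_efforts': array([ 1.64345864e-03, -5.20386279e+01,  4.64802110e+01,  1.65098748e-02,
        1.05043343e-04,  5.84323288e-06]), 'ee_pos': array([ 0.1396825 , -0.53196614,  0.40395435]), 'tcp_rot': array([-1.79921483e+02,  1.46498259e-03,  1.47139821e+01]), 'wrist_force': array([-0.74139689,  0.83046601,  1.43658387]), 'torque': array([ 0.0604894 ,  0.01618852, -0.00269661]), 'opening': 0.08575677737291186} 0.1734
[[388.89089485   0.         329.20374833]
 [  0.         388.89089485 192.06287086]
 [  0.           0.           1.        ]] -0.07809265248659897 [0.31364567 0.00543122 0.940041  ] [0.09126744 0.96042288 0.82687845]
```

View pics/top0.png

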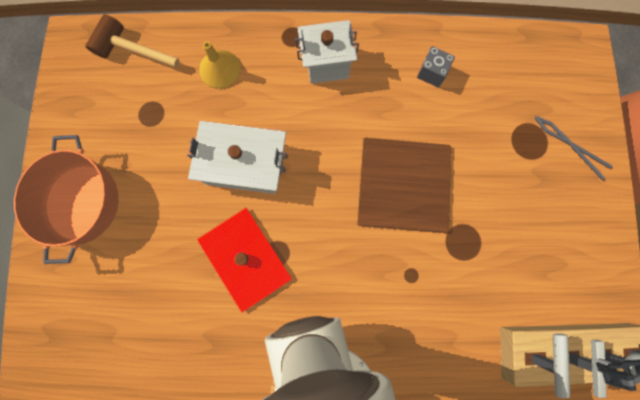

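View pics/side0.png

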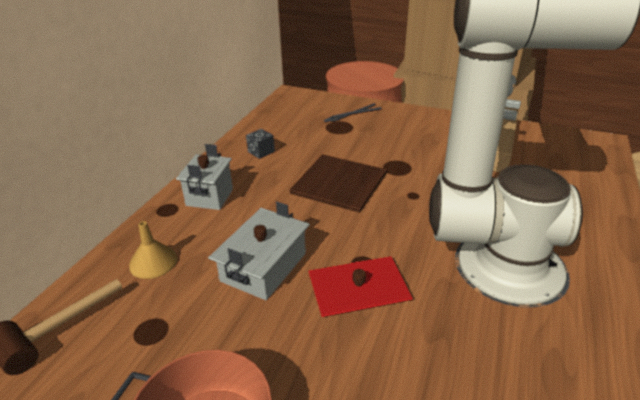

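The top view shows the rivet box lid around (237,156), with its tabs at (194,148) and (280,159). The board is at about (406,185), and the red look-alike lid at (245,260). The small tin is at (328,45). Next I'll enlarge crops for the corners.

```bash
python3 - <<'E'
from h import *
c=load('top0'); f=c['frame'][:,:,::-1]
A=cv2.resize(f[105:205,175:305],None,fx=6,fy=6,interpolation=cv2.INTER_CUBIC)[:, :780]
cv2.imwrite('pics/cropA.png',A)
# board: dark mask
hsv=cv2.cvtColor(f.copy(),cv2.COLOR_BGR2HSV)
m=((hsv[...,2]<125)).astype(np.uint8); m[:, :345]=0; m[:,458:]=0; m[:125]=0; m[245:]=0
m=cv2.morphologyEx(m,cv2.MORPH_OPEN,np.ones((9,9)))
k=max(cv2.findContours(m,0,1)[0],key=cv2.contourArea); r=cv2.minAreaRect(k); q=cv2.boxPoints(r)
P=np.array([pz(c,*p,.016) for p in q]); print('board',q,P,P.mean(0),np.linalg.norm(np.diff(P,axis=0),axis=1))
for q in [(198,121), (286,131), (277,191), (188,180)]: print(pz(c,*q,.086))
print('knob',pz(c,235,152,.12),pd(c,235,152),'tabs',pd(c,194,148),pd(c,280,159),pd(c,250,170))
E
```

```text
board [[415. 204.]
 [448. 204.]
 [448. 223.]
 [415. 223.]] [[ 0.45021971 -0.21099998  0.016     ]
 [ 0.45112083 -0.29202879  0.016     ]
 [ 0.4048977  -0.29017061  0.016     ]
 [ 0.40421356 -0.2098078   0.016     ]] [ 0.42761295 -0.25075179  0.016     ] [0.08103382 0.04626046 0.08036573]
[0.62823518 0.30385367 0.086     ]
[0.60567386 0.09802165 0.086     ]
[0.46540651 0.1137154  0.086     ]
[0.48805864 0.3162016  0.086     ]
knob [0.54481356 0.20452692 0.12      ] [0.54430079 0.20408529 0.121819  ] tabs [0.55768019 0.30159571 0.10434611] [0.5388991  0.10939529 0.08676743] [0.51272581 0.17639701 0.08601668]
```

View pics/cropA.png

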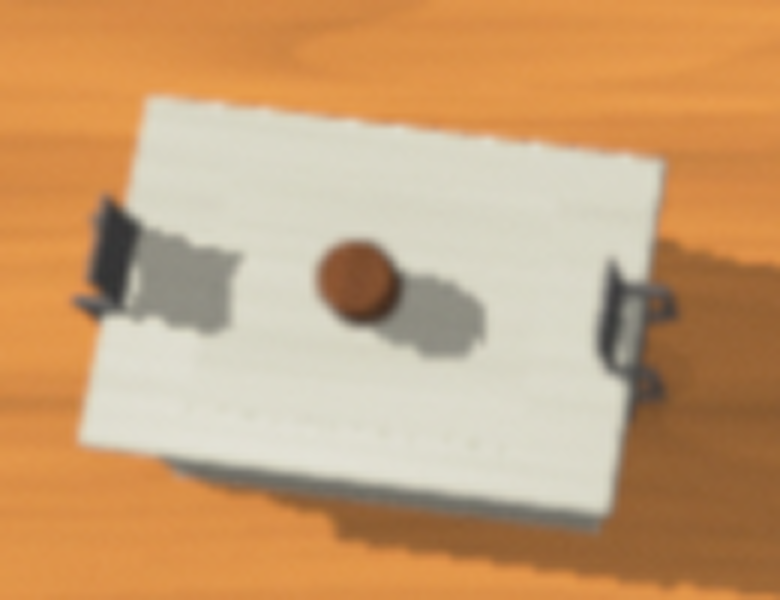

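The crop shows lid corners at original pixels (199.7,120.8), (285.7,131.3), (276.7,190.8) and (188.3,178.8), with the knob top at (234.7,152). The +y-side tab's top edge is near (192.5,138)-(197.5,142). The other tab's is near (276.5,149)-(275.5,166).

```bash
python3 - <<'E'
from h import *
c=load('top0'); f=c['frame'][:,:,::-1]
cv2.imwrite('pics/cropB.png',cv2.resize(f[125:245,345:465],None,fx=5,fy=5,interpolation=cv2.INTER_CUBIC))
L=np.array([pz(c,u-.4,v-.4,.086) for u,v in [(199.7,120.8),(285.7,131.3),(276.7,190.8),(188.3,178.8)]])
print(L,L.mean(0),np.linalg.norm(np.diff(np.vstack([L,L[:1]]),axis=0),axis=1))
for a,b in [(0,1),(3,2),(3,0),(2,1)]:
    d=L[b]-L[a]; print(np.degrees(np.arctan2(d[1],d[0])))
print(pz(c,234.3,151.6,.12))
for u,v in [(192.7,138),(198,142),(190,155),(276.5,148.7),(275.3,166)]: print('tab',pz(c,u,v,.128),pd(c,u,v))
E
```

```text
[[0.62971916 0.30090364 0.086     ]
 [0.60589573 0.09963903 0.086     ]
 [0.46674637 0.11532593 0.086     ]
 [0.49174334 0.31671259 0.086     ]] [0.54852615 0.2081453  0.086     ] [0.20266968 0.14003079 0.2029321  0.13887854]
-96.75061613224759
-97.07560565522392
-6.536314242272166
-6.4320395949290265
[0.54570428 0.20612001 0.12      ]
tab [0.57348111 0.29789283 0.128     ] [0.57512113 0.29973878 0.12287459]
tab [0.56444017 0.28540257 0.128     ] [0.57611961 0.29844077 0.09018345]
tab [0.53493663 0.30082234 0.128     ] [0.54467106 0.31381638 0.09227891]
tab [0.55093353 0.11275478 0.128     ] [0.55078832 0.11268911 0.12849692]
tab [0.51239347 0.11394096 0.128     ] [0.52267838 0.11955618 0.08597807]
```

View pics/cropB.png

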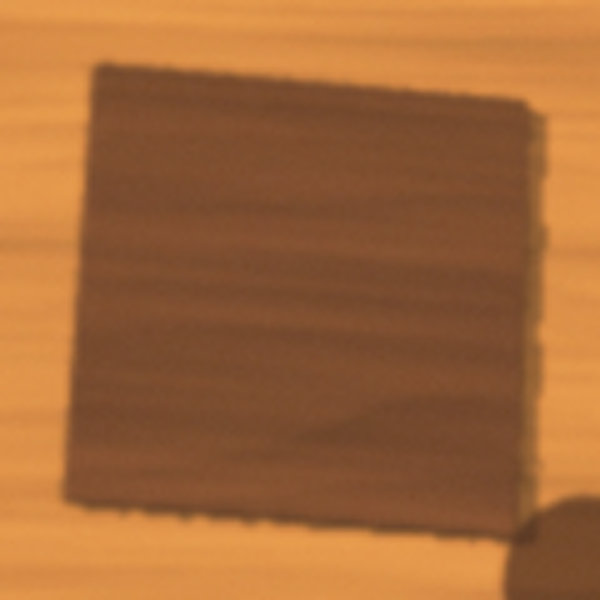

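The board corners in the crop are at (93,64), (530,98), (520,540) and (65,500). The strip on the right is shadow.

```bash
cat >> h.py <<'E'
LC=np.array([.547,.207]); LY=np.array([.118,.993])
def delta(xy,z,yaw):  # shift in present tool axes to a TCP target, tool down
    from scipy.spatial.transform import Rotation as Ro
    o=bot.get_obs(); p=np.array(o['ee_pos']); y=np.radians(o['tcp_rot'][2]); d=np.array([*xy,z])-p
    c,s=np.cos(y),np.sin(y); w=(np.radians(yaw)-y+np.pi)%(2*np.pi)-np.pi
    return np.round([c*d[0]+s*d[1],s*d[0]-c*d[1],-d[2],-w],4)
E
python3 - <<'E'
from h import *
c=load('top0')
B=np.array([pz(c,345+(u+.5)/5-.5,125+(v+.5)/5-.5,.016) for u,v in [(93,64),(530,98),(520,540),(65,500)]])
print(B,B.mean(0),np.linalg.norm(np.diff(np.vstack([B,B[:1]]),axis=0),axis=1))
for a,b in [(0,1),(3,2),(3,0),(2,1)]:
    d=B[b]-B[a]; print(np.degrees(np.arctan2(d[1],d[0])))
print(delta(LC+.05*LY,.40,83.2))
E
```

```text
[[ 0.61571486 -0.08635455  0.016     ]
 [ 0.60216425 -0.30547093  0.016     ]
 [ 0.38182444 -0.2907502   0.016     ]
 [ 0.39901354 -0.07193168  0.016     ]] [ 0.49967928 -0.18862684  0.016     ] [0.21953498 0.220831   0.21949261 0.21718076]
-93.53878444474866
-94.49159717573431
-3.807788060028567
-3.8222069979146003
[ 0.6    -0.6578  0.004  -1.1953]
```

>>> drive_tool --plan '[{"dx": 0.6, "dy": -0.658, "dz": 0, "roll": -1.195, "hand": 0}, {"dx": 0.6, "dy": -0.658, "dz": 0, "roll": -1.195, "hand": 0}, {"dx": 0.6, "dy": -0.658, "dz": 0, "roll": -1.195, "hand": 0}, {"dx": 0.6, "dy": -0.658, "dz": 0, "roll": -1.195, "hand": 0}, {"dx": 0.6, "dy": -0.658, "dz": 0, "roll": -1.195, "hand": 0}, {"dx": 0.6, "dy": -0.658, "dz": 0, "roll": -1.195, "hand": 0}, {"dx": 0.6, "dy": -0.658, "dz": 0, "roll": -1.195, "hand": 0}, {"dx": 0.6, "dy": -0.658, "dz": 0, "roll": -1.195, "hand": 0}, {"dx": 0.6, "dy": -0.658, "dz": 0, "roll": -1.195, "hand": 0}, {"dx": 0.6, "dy": -0.658, "dz": 0, "roll": -1.195, "hand": 0}, {"dx": 0.6, "dy": -0.658, "dz": 0, "roll": -1.195, "hand": 0}, {"dx": 0.6, "dy": -0.658, "dz": 0, "roll": -1.195, "hand": 0}, {"dx": 0.6, "dy": -0.658, "dz": 0, "roll": -1.195, "hand": 0}, {"dx": 0.6, "dy": -0.658, "dz": 0, "roll": -1.195, "hand": 0}, {"dx": 0.6, "dy": -0.658, "dz": 0, "roll": -1.195, "hand": 0}, {"dx": 0.6, "dy": -0.658, "dz": 0, "roll": -1.195, "hand": 0}, {"dx": 0.6, "dy": -0.658, "dz": 0, "roll": -1.195, "hand": 0}, {"dx": 0.6, "dy": -0.658, "dz": 0, "roll": -1.195, "hand": 0}, {"dx": 0.6, "dy": -0.658, "dz": 0, "roll": -1.195, "hand": 0}, {"dx": 0.6, "dy": -0.658, "dz": 0, "roll": -1.195, "hand": 0}]'

```text
time: 1.77
ee_pos: [0.5268, 0.2084, 0.4042]
tcp_rot: [-180.0, 0.0, 83.2]
wrist_force: [-0.2, -0.9, 0.9]
opening: -0.0
```

```bash
python3 - <<'E'
from h import *
print(delta(LC+.05*LY,.40,83.2)); c=shot('wrist','w1'); print(-c['R'].T@c['t'])
E
```

```text
[0.051  0.0202 0.0042 0.0001]
[0.5352634  0.27376164 0.37256334]
```

View pics/w1.png

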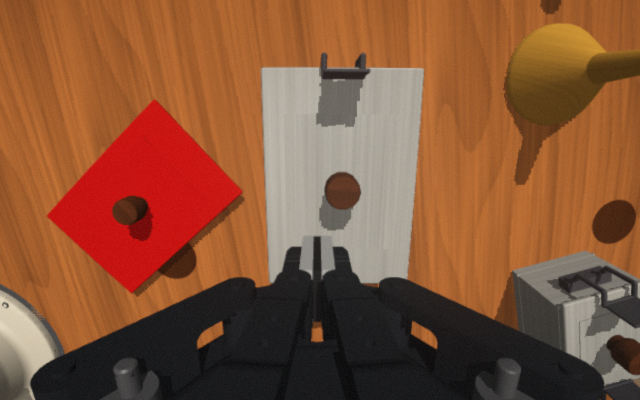

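The wrist view shows the lid's far corners at (262,68) and (424,69), the +y tab at (344,72) and the knob at (343,190).

```bash
python3 - <<'E'
from h import *
c=load('w1')
print('knob',pz(c,343,190,.12),pd(c,343,190),'tab',pz(c,345,68,.128),pd(c,345,73),'corners',pz(c,262,68,.086),pz(c,424,69,.086),pz(c,267.5,282,.086),pz(c,411,284,.086))
E
```

```text
knob [0.54949381 0.21244489 0.12      ] [0.54958746 0.21204136 0.11833789] tab [0.55939458 0.30403074 0.128     ] [0.55950851 0.30113999 0.12334956] corners [0.49397637 0.31763025 0.086     ] [0.63016757 0.30102022 0.086     ] [0.46708139 0.11884566 0.086     ] [0.61025224 0.09922072 0.086     ]
```

>>> drive_tool --plan '[{"dx": 0.053, "dy": 0.022, "dz": 0.0, "hand": 0}, {"dx": 0.053, "dy": 0.022, "dz": 0.03, "hand": 0}, {"dx": 0.053, "dy": 0.022, "dz": 0.07, "hand": 0}, {"dx": 0.053, "dy": 0.022, "dz": 0.11, "hand": 0}, {"dx": 0.053, "dy": 0.022, "dz": 0.13, "hand": 0}, {"dx": 0.053, "dy": 0.022, "dz": 0.13, "hand": 0}, {"dx": 0.065, "dy": 0.022, "dz": 0.13, "hand": 0}, {"dx": 0.075, "dy": 0.022, "dz": 0.13, "hand": 0}, {"dx": 0.083, "dy": 0.022, "dz": 0.13, "hand": 0}, {"dx": 0.09, "dy": 0.022, "dz": 0.13, "hand": 0}, {"dx": 0.097, "dy": 0.022, "dz": 0.13, "hand": 0}, {"dx": 0.104, "dy": 0.022, "dz": 0.13, "hand": 0}, {"dx": 0.111, "dy": 0.022, "dz": 0.13, "hand": 0}, {"dx": 0.118, "dy": 0.022, "dz": 0.13, "hand": 0}, {"dx": 0.125, "dy": 0.022, "dz": 0.13, "hand": 0}, {"dx": 0.132, "dy": 0.022, "dz": 0.13, "hand": 0}, {"dx": 0.139, "dy": 0.022, "dz": 0.13, "hand": 0}, {"dx": 0.146, "dy": 0.022, "dz": 0.13, "hand": 0}, {"dx": 0.151, "dy": 0.022, "dz": 0.13, "hand": 0}, {"dx": 0.151, "dy": 0.022, "dz": 0.13, "hand": 0}]'

```text
invalid input at $.plan[0]: expected keys dx, dy, dz, roll, hand
```

```bash
python3 - <<'E'
from h import *
LC=np.array([.549,.209])
print(bot.get_obs()['ee_pos'],delta(LC-.05*LY,.40,83.2)); c=shot('side','s1')
cv2.imwrite('pics/s1c.png',cv2.resize(c['frame'][120:320,140:400,::-1],None,fx=2.5,fy=2.5))
E
```

```text
[0.5295827  0.21340109 0.40120826] [-0.0521  0.0197  0.0012  0.0025]
```

View pics/s1c.png

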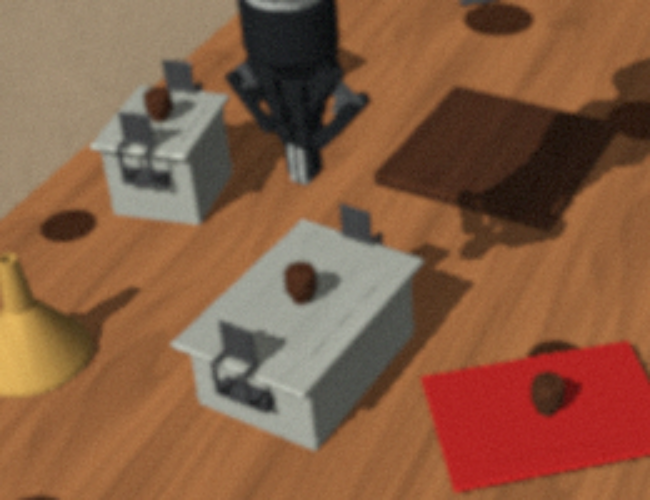

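The call was refused because every row needs the roll key, so nothing moved and both clips are still shut (tabs at (240,340) and (355,222) in the crop). I'll resend it with the updated shift.

>>> drive_tool --plan '[{"dx": 0.048, "dy": 0.02, "dz": 0.0, "roll": 0, "hand": 0}, {"dx": 0.048, "dy": 0.02, "dz": 0.03, "roll": 0, "hand": 0}, {"dx": 0.048, "dy": 0.02, "dz": 0.07, "roll": 0, "hand": 0}, {"dx": 0.048, "dy": 0.02, "dz": 0.107, "roll": 0, "hand": 0}, {"dx": 0.048, "dy": 0.02, "dz": 0.127, "roll": 0, "hand": 0}, {"dx": 0.048, "dy": 0.02, "dz": 0.127, "roll": 0, "hand": 0}, {"dx": 0.06, "dy": 0.02, "dz": 0.127, "roll": 0, "hand": 0}, {"dx": 0.07, "dy": 0.02, "dz": 0.127, "roll": 0, "hand": 0}, {"dx": 0.078, "dy": 0.02, "dz": 0.127, "roll": 0, "hand": 0}, {"dx": 0.085, "dy": 0.02, "dz": 0.127, "roll": 0, "hand": 0}, {"dx": 0.092, "dy": 0.02, "dz": 0.127, "roll": 0, "hand": 0}, {"dx": 0.099, "dy": 0.02, "dz": 0.127, "roll": 0, "hand": 0}, {"dx": 0.106, "dy": 0.02, "dz": 0.127, "roll": 0, "hand": 0}, {"dx": 0.113, "dy": 0.02, "dz": 0.127, "roll": 0, "hand": 0}, {"dx": 0.12, "dy": 0.02, "dz": 0.127, "roll": 0, "hand": 0}, {"dx": 0.127, "dy": 0.02, "dz": 0.127, "roll": 0, "hand": 0}, {"dx": 0.134, "dy": 0.02, "dz": 0.127, "roll": 0, "hand": 0}, {"dx": 0.141, "dy": 0.02, "dz": 0.127, "roll": 0, "hand": 0}, {"dx": 0.147, "dy": 0.02, "dz": 0.127, "roll": 0, "hand": 0}, {"dx": 0.147, "dy": 0.02, "dz": 0.127, "roll": 0, "hand": 0}]'

```text
time: 3.53
ee_pos: [0.5637, 0.3509, 0.2775]
tcp_rot: [-180.0, -0.0, 83.2]
wrist_force: [-0.3, 0.3, -0.2]
opening: -0.0002
```

```bash
sed -i 's/^LC=.*/LC=np.array([.549,.209]); LY=np.array([.118,.993])/' h.py; python3 - <<'E'
from h import *
print(bot.get_obs()['ee_pos'],delta(LC-.05*LY,.274,83.2)); c=shot('side','s2')
cv2.imwrite('pics/s2c.png',cv2.resize(c['frame'][120:320,140:400,::-1],None,fx=2.5,fy=2.5))
E
```

```text
[0.56372968 0.35092825 0.27747095] [-0.1927  0.0021  0.0035  0.0004]
```

View pics/s2c.png

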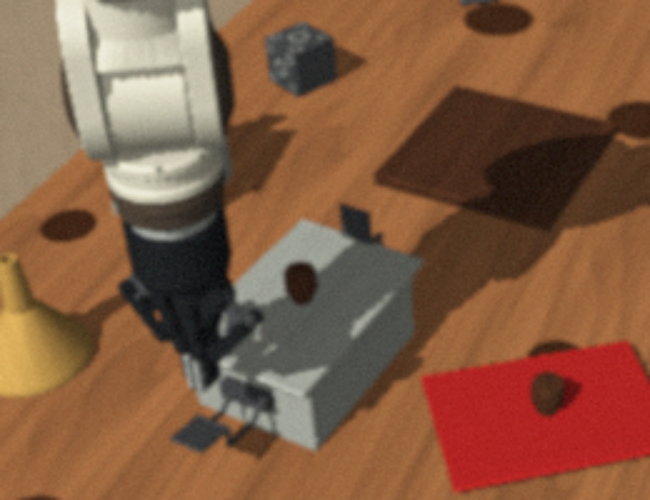

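Clip_a is fully open: its tab lies outward and down at (200,433) in the crop. Next is the other end.

>>> drive_tool --plan '[{"dx": 0, "dy": 0.002, "dz": -0.04, "roll": 0, "hand": 0}, {"dx": 0, "dy": 0.002, "dz": -0.08, "roll": 0, "hand": 0}, {"dx": -0.02, "dy": 0.002, "dz": -0.1, "roll": 0, "hand": 0}, {"dx": -0.06, "dy": 0.002, "dz": -0.1, "roll": 0, "hand": 0}, {"dx": -0.1, "dy": 0.002, "dz": -0.1, "roll": 0, "hand": 0}, {"dx": -0.14, "dy": 0.002, "dz": -0.1, "roll": 0, "hand": 0}, {"dx": -0.18, "dy": 0.002, "dz": -0.1, "roll": 0, "hand": 0}, {"dx": -0.196, "dy": 0.002, "dz": -0.1, "roll": 0, "hand": 0}, {"dx": -0.196, "dy": 0.002, "dz": -0.1, "roll": 0, "hand": 0}, {"dx": -0.196, "dy": 0.002, "dz": -0.08, "roll": 0, "hand": 0}, {"dx": -0.196, "dy": 0.002, "dz": -0.04, "roll": 0, "hand": 0}, {"dx": -0.196, "dy": 0.002, "dz": 0, "roll": 0, "hand": 0}, {"dx": -0.196, "dy": 0.002, "dz": 0, "roll": 0, "hand": 0}]'

```text
time: 4.67
ee_pos: [0.5403, 0.1545, 0.2695]
tcp_rot: [-179.4, 0.3, 83.2]
wrist_force: [-1.5, 0.6, -0.5]
opening: 0.0002
```

>>> drive_tool --plan '[{"dx": -0.012, "dy": 0, "dz": 0, "roll": 0, "hand": 0}, {"dx": -0.022, "dy": 0, "dz": 0, "roll": 0, "hand": 0}, {"dx": -0.03, "dy": 0, "dz": 0, "roll": 0, "hand": 0}, {"dx": -0.037, "dy": 0, "dz": 0, "roll": 0, "hand": 0}, {"dx": -0.044, "dy": 0, "dz": 0, "roll": 0, "hand": 0}, {"dx": -0.051, "dy": 0, "dz": 0, "roll": 0, "hand": 0}, {"dx": -0.058, "dy": 0, "dz": 0, "roll": 0, "hand": 0}, {"dx": -0.065, "dy": 0, "dz": 0, "roll": 0, "hand": 0}, {"dx": -0.072, "dy": 0, "dz": 0, "roll": 0, "hand": 0}, {"dx": -0.079, "dy": 0, "dz": 0, "roll": 0, "hand": 0}, {"dx": -0.086, "dy": 0, "dz": 0, "roll": 0, "hand": 0}, {"dx": -0.093, "dy": 0, "dz": 0, "roll": 0, "hand": 0}, {"dx": -0.1, "dy": 0, "dz": 0, "roll": 0, "hand": 0}, {"dx": -0.1, "dy": 0, "dz": 0, "roll": 0, "hand": 0}, {"dx": -0.1, "dy": 0, "dz": 0, "roll": 0, "hand": 0}, {"dx": -0.1, "dy": 0, "dz": -0.04, "roll": 0, "hand": 0.06}, {"dx": -0.1, "dy": 0, "dz": -0.08, "roll": 0, "hand": 0.06}, {"dx": -0.1, "dy": 0, "dz": -0.1, "roll": 0, "hand": 0.06}, {"dx": -0.1, "dy": 0, "dz": -0.1, "roll": 0, "hand": 0.06}]'

```text
time: 6.25
ee_pos: [0.5309, 0.056, 0.3831]
tcp_rot: [179.6, -0.1, 83.2]
wrist_force: [1.0, 0.3, 0.6]
opening: 0.0484
```

```bash
python3 - <<'E'
from h import *
print(bot.get_obs()['ee_pos'],delta(LC,.265,83.2)); c=shot('top','t3');d=shot('side','s3')
cv2.imwrite('pics/s3c.png',np.hstack([cv2.resize(x,None,fx=2.5,fy=2.5) for x in (c['frame'][90:230,150:310,::-1],d['frame'][170:310,190:350,::-1])]))
E
```

```text
[0.53089893 0.05603931 0.38312674] [ 1.540e-01 -1.000e-04  1.181e-01  1.000e-04]
```

View pics/s3c.png

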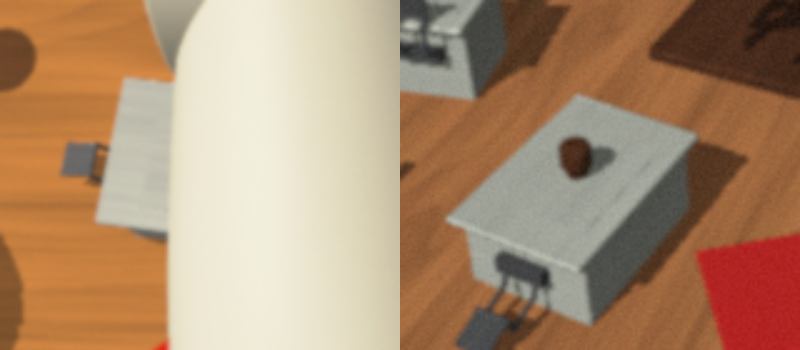

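Clip_a is still open. Clip_b's tab no longer stands up behind the lid, but its final position is hidden. I'll back off and check it with the wrist camera before lifting.

>>> drive_tool --plan '[{"dx": -0.04, "dy": 0, "dz": 0, "roll": 0, "hand": 0.075}, {"dx": -0.08, "dy": 0, "dz": -0.01, "roll": 0, "hand": 0.075}, {"dx": -0.12, "dy": 0, "dz": -0.02, "roll": 0, "hand": 0.075}, {"dx": -0.15, "dy": 0, "dz": -0.02, "roll": 0, "hand": 0.075}, {"dx": -0.15, "dy": 0, "dz": -0.02, "roll": 0, "hand": 0.075}, {"dx": -0.15, "dy": 0, "dz": -0.02, "roll": 0, "hand": 0.075}]'

```text
time: 6.85
ee_pos: [0.5125, -0.0945, 0.3962]
tcp_rot: [-179.9, -0.0, 83.0]
wrist_force: [-1.0, 0.1, 0.5]
opening: 0.0749
```

```bash
python3 - <<'E'
from h import *
print(bot.get_obs()['ee_pos']); c=shot('wrist','w4')
print(delta(LC,.265,83.2))
E
```

```text
[ 0.51250566 -0.09446493  0.39624263]
[ 3.047e-01 -2.000e-04  1.313e-01 -1.600e-03]
```

View pics/w4.png

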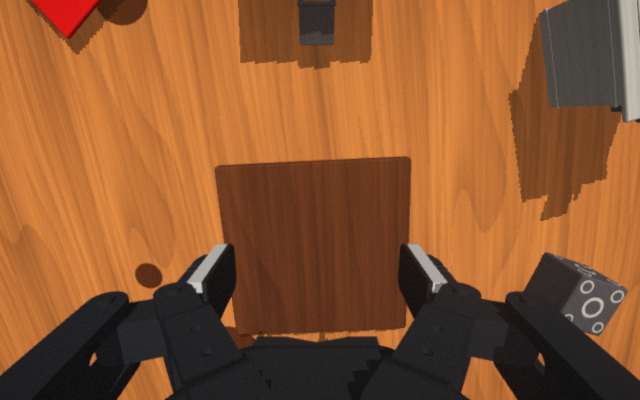

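Clip_b's tab lies flat at (317,20), outside the box. The board's front corners are at (217,166) and (411,157), with its far edge near row 330. I'll measure both.

```bash
python3 - <<'E'
from h import *
c=load('w4')
for v in (15,25,40): print('tab',pd(c,317,v))
print('expected end',LC-.172*LY)
B=np.array([pz(c,u,v,.016) for u,v in [(217,166),(411,157),(406,327),(243,333)]])
print(B,B.mean(0)); print('w/o occl',(B[0]+B[2])/2,np.linalg.norm(B[0]-B[1]),np.linalg.norm(B[1]-B[2]))
d=B[0]-B[1];print(np.degrees(np.arctan2(d[1],d[0])))
print(pd(c,300,200))
E
```

```text
tab [0.53217666 0.06355648 0.02921501]
tab [0.53117152 0.05535473 0.02677376]
tab [0.52966397 0.04306641 0.02109478]
expected end [0.528704 0.038204]
[[ 0.40445907 -0.06956027  0.016     ]
 [ 0.61777686 -0.08563397  0.016     ]
 [ 0.60230271 -0.30262848  0.016     ]
 [ 0.39326811 -0.28624212  0.016     ]] [ 0.50445169 -0.18601621  0.016     ]
w/o occl [ 0.50338089 -0.18609438  0.016     ] 0.2139225231917998 0.2175455461374096
175.69085119765145
[ 0.49037497 -0.11942986  0.0153655 ]
```

Both clips are confirmed fully open: clip_b's tab end is at z≈0.02 and 0.17 m out, as expected. Next is the knob.

>>> drive_tool --plan '[{"dx": 0.04, "dy": 0, "dz": 0, "roll": 0, "hand": 0.075}, {"dx": 0.08, "dy": 0, "dz": 0, "roll": 0, "hand": 0.075}, {"dx": 0.12, "dy": 0, "dz": 0, "roll": 0, "hand": 0.075}, {"dx": 0.16, "dy": 0, "dz": 0, "roll": 0, "hand": 0.075}, {"dx": 0.2, "dy": 0, "dz": 0, "roll": 0, "hand": 0.075}, {"dx": 0.24, "dy": 0, "dz": 0, "roll": 0, "hand": 0.075}, {"dx": 0.28, "dy": 0, "dz": 0, "roll": 0, "hand": 0.075}, {"dx": 0.305, "dy": 0, "dz": 0, "roll": 0, "hand": 0.075}, {"dx": 0.305, "dy": 0, "dz": 0, "roll": 0, "hand": 0.075}, {"dx": 0.305, "dy": 0, "dz": 0, "roll": 0, "hand": 0.075}, {"dx": 0.305, "dy": 0, "dz": 0, "roll": 0, "hand": 0.075}, {"dx": 0.305, "dy": 0, "dz": 0.04, "roll": 0, "hand": 0.075}, {"dx": 0.305, "dy": 0, "dz": 0.07, "roll": 0, "hand": 0.075}, {"dx": 0.305, "dy": 0, "dz": 0.095, "roll": 0, "hand": 0.075}, {"dx": 0.305, "dy": 0, "dz": 0.11, "roll": 0, "hand": 0.075}, {"dx": 0.305, "dy": 0, "dz": 0.12, "roll": 0, "hand": 0.075}, {"dx": 0.305, "dy": 0, "dz": 0.128, "roll": 0, "hand": 0.075}, {"dx": 0.305, "dy": 0, "dz": 0.128, "roll": 0, "hand": 0.075}, {"dx": 0.305, "dy": 0, "dz": 0.128, "roll": 0, "hand": 0.075}]'

```text
time: 8.48
ee_pos: [0.549, 0.2093, 0.2704]
tcp_rot: [180.0, -0.0, 83.2]
wrist_force: [0.5, 0.6, 0.2]
opening: 0.0748
```

```bash
python3 - <<'E'
from h import *
o=bot.get_obs();print(o['ee_pos'],o['wrist_force'],delta(LC,.266,83.2)); c=shot('wrist','w5')
f=c['frame']; cv2.imwrite('pics/w5c.png',cv2.resize(f[120:320,200:440,::-1],None,fx=3,fy=3))
E
```

```text
[0.54904073 0.20929885 0.2703903 ] [0.50146571 0.55426595 0.16714129] [-0.0003 -0.      0.0044 -0.0008]
```

View pics/w5c.png

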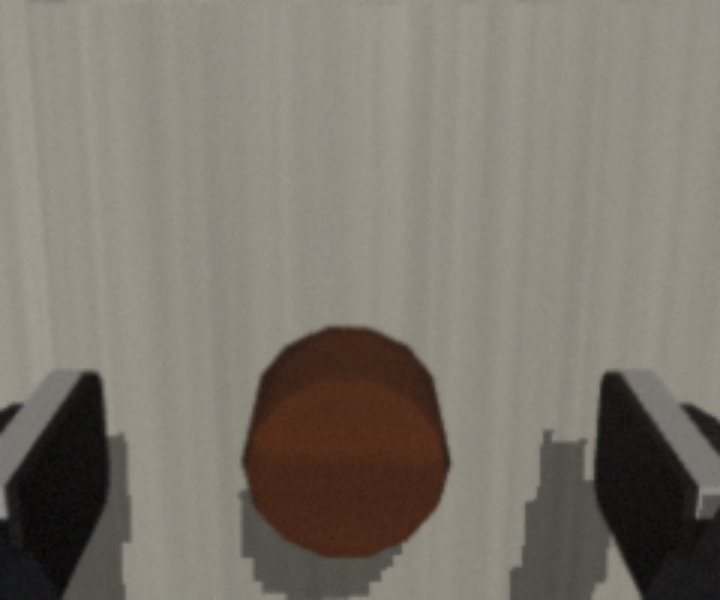

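The knob sits midway between the pads, centred at crop (347,466) with the pads at 105 and 597. I'll check its fore-aft offset by calculation.

```bash
python3 - <<'E'
from h import *
c=load('w5'); print(pz(c,200+347/3,120+466/3,.12)-np.array([*LC,.12]),pd(c,316,275))
E
```

```text
[0.00066589 0.00220452 0.        ] [0.54976301 0.21086978 0.11911785]
```

>>> drive_tool --force 60 --plan '[{"dx": 0.002, "dy": 0, "dz": 0.002, "roll": 0, "hand": 0.075}, {"dx": 0.002, "dy": 0, "dz": 0.002, "roll": 0, "hand": 0.05}, {"dx": 0.002, "dy": 0, "dz": 0.002, "roll": 0, "hand": 0.04}, {"dx": 0.002, "dy": 0, "dz": 0.002, "roll": 0, "hand": 0.02}, {"dx": 0.002, "dy": 0, "dz": 0.002, "roll": 0, "hand": 0.02}, {"dx": 0.002, "dy": 0, "dz": 0.002, "roll": 0, "hand": 0.02}, {"dx": 0.002, "dy": 0, "dz": 0.002, "roll": 0, "hand": 0.02}, {"dx": 0.002, "dy": 0, "dz": 0.002, "roll": 0, "hand": 0.02}, {"dx": 0.002, "dy": 0, "dz": 0.002, "roll": 0, "hand": 0.02}, {"dx": 0.002, "dy": 0, "dz": 0.002, "roll": 0, "hand": 0.02}]'

```text
time: 9.37
ee_pos: [0.5491, 0.2116, 0.2682]
tcp_rot: [180.0, -0.0, 83.2]
wrist_force: [-2.1, 0.1, 6.0]
opening: 0.0282
```

>>> drive_tool --plan '[{"dx": 0, "dy": 0, "dz": -0.004, "roll": 0, "hand": 0.02}, {"dx": 0, "dy": 0, "dz": -0.008, "roll": 0, "hand": 0.02}, {"dx": 0, "dy": 0, "dz": -0.014, "roll": 0, "hand": 0.02}, {"dx": 0, "dy": 0, "dz": -0.02, "roll": 0, "hand": 0.02}, {"dx": 0, "dy": 0, "dz": -0.03, "roll": 0, "hand": 0.02}, {"dx": 0, "dy": 0, "dz": -0.045, "roll": 0, "hand": 0.02}, {"dx": 0, "dy": 0, "dz": -0.06, "roll": 0, "hand": 0.02}, {"dx": 0, "dy": 0, "dz": -0.075, "roll": 0, "hand": 0.02}, {"dx": 0, "dy": 0, "dz": -0.085, "roll": 0, "hand": 0.02}, {"dx": 0, "dy": 0, "dz": -0.09, "roll": 0, "hand": 0.02}, {"dx": 0, "dy": 0, "dz": -0.09, "roll": 0, "hand": 0.02}]'

```text
time: 10.28
ee_pos: [0.5493, 0.2116, 0.3591]
tcp_rot: [179.9, -0.0, 83.2]
wrist_force: [0.2, -0.1, -3.9]
opening: 0.0285
```

```bash
python3 - <<'E'
from h import *
o=bot.get_obs();print(o['ee_pos'],o['wrist_force'],o['torque'],o['opening'])
c=shot('side','s6'); cv2.imwrite('pics/s6c.png',cv2.resize(c['frame'][80:320,140:440,::-1],None,fx=2,fy=2))
w=shot('wrist','w6'); print([pd(w,u,v) for u,v in [(250,150),(380,150),(316,100),(316,200)]])
print(delta([.5005,-.1875],.356,86))
E
```

```text
[0.54932041 0.21161688 0.35910434] [ 0.20556628 -0.05016258 -3.91774499] [ 0.02939728  0.00946632 -0.05412946] 0.028513477253374258
[array([0.52484954, 0.26483151, 0.17561275]), array([0.58549912, 0.25763148, 0.17626227]), array([0.55839704, 0.28358985, 0.17391069]), array([0.5528193 , 0.23716966, 0.17647026])]
[-0.402  -0.001   0.0012 -0.0491]
```

View pics/s6c.png

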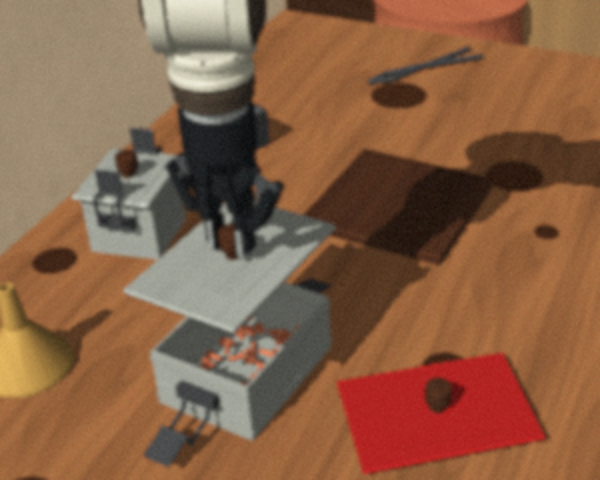

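The lid is up and level (plate at z≈0.175, load about 4 N), with both clips open. I'll carry it to the board.

>>> drive_tool --plan '[{"dx": -0.01, "dy": -0.001, "dz": 0, "roll": -0.01, "hand": 0.02}, {"dx": -0.03, "dy": -0.001, "dz": 0, "roll": -0.02, "hand": 0.02}, {"dx": -0.055, "dy": -0.001, "dz": 0, "roll": -0.03, "hand": 0.02}, {"dx": -0.085, "dy": -0.001, "dz": 0, "roll": -0.04, "hand": 0.02}, {"dx": -0.115, "dy": -0.001, "dz": 0, "roll": -0.049, "hand": 0.02}, {"dx": -0.145, "dy": -0.001, "dz": 0, "roll": -0.049, "hand": 0.02}, {"dx": -0.175, "dy": -0.001, "dz": 0, "roll": -0.049, "hand": 0.02}, {"dx": -0.205, "dy": -0.001, "dz": 0, "roll": -0.049, "hand": 0.02}, {"dx": -0.235, "dy": -0.001, "dz": 0, "roll": -0.049, "hand": 0.02}, {"dx": -0.265, "dy": -0.001, "dz": 0, "roll": -0.049, "hand": 0.02}, {"dx": -0.295, "dy": -0.001, "dz": 0, "roll": -0.049, "hand": 0.02}, {"dx": -0.325, "dy": -0.001, "dz": 0, "roll": -0.049, "hand": 0.02}, {"dx": -0.355, "dy": -0.001, "dz": 0, "roll": -0.049, "hand": 0.02}, {"dx": -0.38, "dy": -0.001, "dz": 0, "roll": -0.049, "hand": 0.02}, {"dx": -0.395, "dy": -0.001, "dz": 0, "roll": -0.049, "hand": 0.02}, {"dx": -0.402, "dy": -0.001, "dz": 0, "roll": -0.049, "hand": 0.02}, {"dx": -0.402, "dy": -0.001, "dz": 0, "roll": -0.049, "hand": 0.02}, {"dx": -0.402, "dy": -0.001, "dz": 0, "roll": -0.049, "hand": 0.02}, {"dx": -0.402, "dy": -0.001, "dz": 0, "roll": -0.049, "hand": 0.02}]'

```text
time: 11.97
ee_pos: [0.5004, -0.1867, 0.3575]
tcp_rot: [-180.0, -0.0, 86.0]
wrist_force: [-0.4, 0.1, -4.4]
opening: 0.0282
```

```bash
python3 - <<'E'
from h import *
o=bot.get_obs();print(o['ee_pos'],o['tcp_rot'],o['wrist_force'],o['torque'],o['opening'])
w=shot('wrist','w7'); print([pd(w,u,v) for u,v in [(250,150),(380,150),(316,100),(316,200)]])
print(delta([.5005,-.1875],.2141,86))
E
```

```text
[ 0.50044814 -0.18669913  0.35746775] [-1.79976158e+02 -2.31206343e-02  8.60377134e+01] [-0.40469934  0.06692463 -4.43104354] [ 0.04976575 -0.02218882 -0.02384266] 0.028185348217685202
[array([ 0.4731541 , -0.1347912 ,  0.17465066]), array([ 0.53420902, -0.13892014,  0.17570066]), array([ 0.5058335 , -0.11437274,  0.17423248]), array([ 0.50258241, -0.16093495,  0.17615366])]
[-0.0009  0.      0.1435  0.001 ]
```

>>> drive_tool --plan '[{"dx": -0.001, "dy": 0, "dz": 0.015, "roll": 0, "hand": 0.02}, {"dx": -0.001, "dy": 0, "dz": 0.035, "roll": 0, "hand": 0.02}, {"dx": -0.001, "dy": 0, "dz": 0.06, "roll": 0, "hand": 0.02}, {"dx": -0.001, "dy": 0, "dz": 0.085, "roll": 0, "hand": 0.02}, {"dx": -0.001, "dy": 0, "dz": 0.105, "roll": 0, "hand": 0.02}, {"dx": -0.001, "dy": 0, "dz": 0.118, "roll": 0, "hand": 0.02}, {"dx": -0.001, "dy": 0, "dz": 0.126, "roll": 0, "hand": 0.02}, {"dx": -0.001, "dy": 0, "dz": 0.131, "roll": 0, "hand": 0.02}, {"dx": -0.001, "dy": 0, "dz": 0.134, "roll": 0, "hand": 0.02}, {"dx": -0.001, "dy": 0, "dz": 0.136, "roll": 0, "hand": 0.02}, {"dx": -0.001, "dy": 0, "dz": 0.137, "roll": 0, "hand": 0.02}, {"dx": -0.001, "dy": 0, "dz": 0.137, "roll": 0, "hand": 0.02}, {"dx": -0.001, "dy": 0, "dz": 0.137, "roll": 0, "hand": 0.02}]'

```text
time: 13.1
ee_pos: [0.5006, -0.1885, 0.2213]
tcp_rot: [180.0, 0.0, 86.0]
wrist_force: [0.6, 0.1, -3.2]
opening: 0.0282
```

>>> drive_tool --plan '[{"dx": 0, "dy": 0, "dz": 0.001, "roll": 0, "hand": 0.02}, {"dx": 0, "dy": 0, "dz": 0.002, "roll": 0, "hand": 0.02}, {"dx": 0, "dy": 0, "dz": 0.003, "roll": 0, "hand": 0.02}, {"dx": 0, "dy": 0, "dz": 0.004, "roll": 0, "hand": 0.02}, {"dx": 0, "dy": 0, "dz": 0.005, "roll": 0, "hand": 0.02}, {"dx": 0, "dy": 0, "dz": 0.005, "roll": 0, "hand": 0.02}, {"dx": 0, "dy": 0, "dz": 0.005, "roll": 0, "hand": 0.02}]'

```text
time: 13.68
ee_pos: [0.5004, -0.1885, 0.2156]
tcp_rot: [-180.0, -0.0, 86.0]
wrist_force: [-0.3, -0.1, -3.0]
opening: 0.0283
```

```bash
python3 - <<'E'
from h import *
w5,w8=load('w5'),shot('wrist','w8')
for w in (w5,w8): print([pd(w,u,v).round(4) for u,v in [(250,150),(380,150),(316,100),(316,200)]])
E
```

```text
[array([0.5241, 0.2624, 0.0856]), array([0.5858, 0.255 , 0.086 ]), array([0.5582, 0.2814, 0.0845]), array([0.5525, 0.2342, 0.0865])]
[array([ 0.4733, -0.1365,  0.0335]), array([ 0.5343, -0.1409,  0.0332]), array([ 0.5058, -0.1162,  0.0319]), array([ 0.5025, -0.1629,  0.0338])]
```

>>> drive_tool --plan '[{"dx": 0, "dy": 0, "dz": 0.0005, "roll": 0, "hand": 0.02}, {"dx": 0, "dy": 0, "dz": 0.001, "roll": 0, "hand": 0.02}, {"dx": 0, "dy": 0, "dz": 0.0015, "roll": 0, "hand": 0.02}, {"dx": 0, "dy": 0, "dz": 0.0015, "roll": 0, "hand": 0.02}, {"dx": 0, "dy": 0, "dz": 0.0015, "roll": 0, "hand": 0.02}]'

```text
time: 14.15
ee_pos: [0.5004, -0.1885, 0.2142]
tcp_rot: [180.0, 0.0, 86.0]
wrist_force: [1.1, -0.4, -3.7]
opening: 0.0282
```

>>> drive_tool --plan '[{"dx": 0, "dy": 0, "dz": 0.0005, "roll": 0, "hand": 0.02}, {"dx": 0, "dy": 0, "dz": 0.001, "roll": 0, "hand": 0.02}, {"dx": 0, "dy": 0, "dz": 0.001, "roll": 0, "hand": 0.02}, {"dx": 0, "dy": 0, "dz": 0.001, "roll": 0, "hand": 0.02}]'

```text
time: 14.48
ee_pos: [0.5003, -0.1885, 0.2142]
tcp_rot: [180.0, 0.0, 86.0]
wrist_force: [-3.7, 1.3, 7.0]
opening: 0.0285
```

Contact: the wrist force went from -4 to +7 N. I'll ease off slightly, release and rise.

>>> drive_tool --plan '[{"dx": 0, "dy": 0, "dz": -0.0006, "roll": 0, "hand": 0.02}, {"dx": 0, "dy": 0, "dz": -0.0006, "roll": 0, "hand": 0.02}, {"dx": 0, "dy": 0, "dz": -0.0006, "roll": 0, "hand": 0.035}, {"dx": 0, "dy": 0, "dz": -0.0006, "roll": 0, "hand": 0.05}, {"dx": 0, "dy": 0, "dz": -0.0006, "roll": 0, "hand": 0.075}, {"dx": 0, "dy": 0, "dz": -0.0006, "roll": 0, "hand": 0.075}, {"dx": 0, "dy": 0, "dz": -0.0006, "roll": 0, "hand": 0.075}, {"dx": 0, "dy": 0, "dz": -0.0006, "roll": 0, "hand": 0.075}, {"dx": 0, "dy": 0, "dz": -0.02, "roll": 0, "hand": 0.075}, {"dx": 0, "dy": 0, "dz": -0.05, "roll": 0, "hand": 0.075}, {"dx": 0, "dy": 0, "dz": -0.09, "roll": 0, "hand": 0.075}, {"dx": 0, "dy": 0, "dz": -0.13, "roll": 0, "hand": 0.075}, {"dx": 0, "dy": 0, "dz": -0.17, "roll": 0, "hand": 0.075}, {"dx": -0.04, "dy": -0.03, "dz": -0.19, "roll": 0, "hand": 0.075}, {"dx": -0.08, "dy": -0.06, "dz": -0.19, "roll": 0, "hand": 0.075}, {"dx": -0.11, "dy": -0.09, "dz": -0.19, "roll": 0, "hand": 0.075}, {"dx": -0.14, "dy": -0.12, "dz": -0.19, "roll": 0, "hand": 0.075}, {"dx": -0.16, "dy": -0.14, "dz": -0.19, "roll": 0, "hand": 0.075}, {"dx": -0.16, "dy": -0.14, "dz": -0.19, "roll": 0, "hand": 0.075}, {"dx": -0.16, "dy": -0.14, "dz": -0.19, "roll": 0, "hand": 0.075}]'

```text
time: 16.15
ee_pos: [0.3477, -0.3398, 0.4034]
tcp_rot: [180.0, 0.0, 85.8]
wrist_force: [0.5, -0.1, -0.3]
opening: 0.075
```

```bash
python3 - <<'E'
from h import *
o=bot.get_obs();print(o['ee_pos'],o['wrist_force'],o['opening'])
c=shot('top','t9'); s=shot('side','s9')
cv2.imwrite('pics/fin.png',np.hstack([cv2.resize(x,(400,300)) for x in (c['frame'][90:270,170:470,::-1],s['frame'][100:310,140:440,::-1])]))
E
```

```text
[ 0.34766739 -0.33980642  0.40342037] [ 0.4712691  -0.08111065 -0.3448516 ] 0.07499401401636198
```

View pics/fin.png

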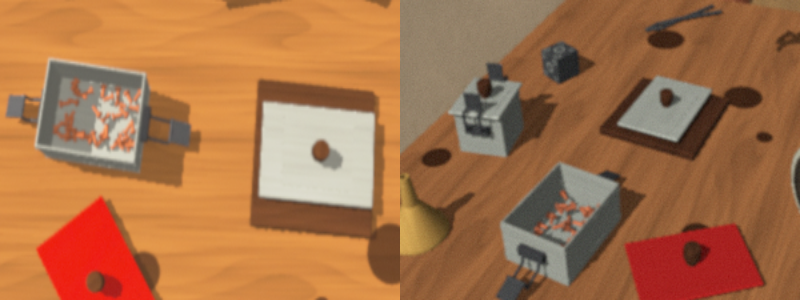

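The lid rests flat on the board, right way up, and both clips are open. I'll measure how well it is centred and its height.

```bash
python3 - <<'E'
from h import *
c=load('t9'); g=lambda u,v:(170+(u+.5)*.75-.5, 90+(v+.5)*.6-.5)
L=np.array([pz(c,*g(u,v),.032) for u,v in [(264,100),(377,113),(372,209),(259,195)]])
print(L,L.mean(0),np.linalg.norm(np.diff(L,axis=0),axis=1))
B=np.array([pz(c,*g(u,v),.016) for u,v in [(258,80),(381,95),(374,236),(251,226)]]); print(B,B.mean(0),np.linalg.norm(np.diff(B,axis=0),axis=1))
print('knob',pz(c,*g(320,150),.066))
for u,v in [(270,110),(365,120),(362,200),(268,188)]: print(pd(c,*g(u,v)))
E
```

```text
[[ 0.57927255 -0.09593388  0.032     ]
 [ 0.56323589 -0.30344652  0.032     ]
 [ 0.4218966  -0.28790048  0.032     ]
 [ 0.43976752 -0.08606953  0.032     ]] [ 0.50104314 -0.1933376   0.032     ] [0.20813138 0.14219168 0.20262059]
[[ 0.61468482 -0.08678328  0.016     ]
 [ 0.59566748 -0.31793777  0.016     ]
 [ 0.38472917 -0.29519889  0.016     ]
 [ 0.39711844 -0.07318213  0.016     ]] [ 0.49804998 -0.19327552  0.016     ] [0.23193545 0.21216038 0.22236218]
knob [ 0.49914824 -0.1889091   0.066     ]
[ 0.56536357 -0.10715676  0.02849626]
[ 0.55265008 -0.28106744  0.03056587]
[ 0.43436515 -0.26966102  0.03403004]
[ 0.44982816 -0.10199843  0.0330018 ]
```

```bash
python3 -c "
from workcell import bot
print(bot.job_done())"
```

```text
the job is handed in; nothing more can be done
None
```

I flipped both bale clips fully open before touching the lid. Then I lifted the lid by its knob, set it down on the board, let go and moved the arm clear. The job was handed in at about 16 s of the 64 s allowed.

**Clips:** the final pictures show both open. Before the lift, clip_b's tab end measured about 0.17 m out and 2 cm above the bench, matching the open stop. Clip_a was checked by eye in the pictures only.

**Lid:** the last top view puts its centre within about 3–5 mm of the board's centre, in line with the board to within about a degree. It touched down with about 7 N on the wrist, and it lies right way up.

**Robot:** it ended clear of everything with the gripper open. The other tin and the red lid were not touched.

**Checks that disagreed or failed:**
- The plate-height readings after placing ran from 28 to 34 mm against an expected 32. I put this down to camera calibration, because the wrist camera showed a similar slope on the shut lid.
- The lid-corner and knob estimates of the lid's centre differ by about 4–5 mm. My hand-read board corners in the final view were off too, giving sides of 212 to 232 mm instead of 220.
- One move call was refused for a missing roll value and had no effect.
- I viewed 12 pictures, two over the budget.

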